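Turn the mosaic roundel to its bolt and lock it

ROBOT

A 6-joint arm with a two-finger parallel gripper is mounted at the origin on the work surface. World frame = base frame: x ahead of the robot, y to its left, z up, the work surface at z = 0. Lengths are in m, angles in rad, forces in N, time in s.
With the tool pointing down it reaches from about 0.375 to 0.9 m from the base axis. Payload 3.1 kg.
Tool frame: the origin (TCP) lies on the centre line of the jaws, within the pads' length; the fingertips stand 22 mm ahead of it and the grasp point (between the pads) lies 3 mm ahead of it; z points along the fingers, y is the line along which they close (so a half turn about z gives the same grasp; the last joint's range is limited). The gripper opens to 85 mm and grips with 20 to 120 N. Pads are 22 mm wide; open, the fingers measure 114 mm over their backs; the gripper's body (76 mm by 85 mm) begins 54 mm behind the grasp point. The pads swing forward as they close: fully open they stand 13 mm farther back than shut.
Start: joints at [-1.284, 0.527, 1.433, -0, 1.181, -0.178], TCP at [0.28, -0.559, 0.253] pointing down, gripper open.
Joint ranges: [-3.08, 3.08], [-0.75, 2.2], [0.22, 2.44], [-1.43, 4.57], [0, 2.65], [-2.85, 2.85]. Speed limits (rad/s): [2.79, 2.79, 3.14, 3.14, 3.14, 3.14].

INTERFACE

Orientations are given as a unit quaternion [x, y, z, w].
In Python, from station import manip gives the robot as it stands.
- The arm moves only by the shell command python3 drive.py FILE [FORCE], which reads ROWS from the file FILE. ROWS is a JSON list of rows, 1 to 20 of them, each of 5 numbers: dx, dy, dz in fractions of the full range, 1 being 1 m, then a turn about the tool's z in normalised numbers (1 is 360 degrees), then the opening from 0.0 (shut) to 1.0 (fully open); each row is the pose to reach, as a shift and turn from the pose commanded when the command began, along the tool's axes at that moment; what a row does not reach only later rows make up. A row lasts 1/10 s, in which the tool goes at most 0.05 m and 0.15 rad, less where a joint would pass 70% of its speed; a pose out of reach is approached as far as the arm can. The fingers move at their own pace and stop on an object; FORCE is the grip in N (left out, the last holds). Time passes only in rows, so rows that do not move let the fingers close. It prints the time, the measured TCP pose, the force, the opening and the grip force at its end. No shift or turn number may pass 1 either way. Input that does not fit is refused with a message, and nothing moves.
- manip.sense(): the state, without advancing time (a new reading comes with each control period).
- manip.snapshot(name): name is "scene" or "top" or "wrist"; returns a dict with "pixels" (480x640x3 uint8, red, green, blue), "range_z" (480x640 float32, m along the optical axis (not along the pixel's ray), 0 where there is no reading), "fov_y" (degrees; the focal length in pixels is half the picture's height over the tangent of half this angle, whatever the lens; pixels are square), "cx", "cy" (the principal point, pixels), "k1" (the pictures are not rectified: a ray, as slopes to the right and down, at radius r is drawn at 1 + k1 r^2 times it, then the intrinsics apply), "R" (3x3) and "t" (3): a world point X has camera coordinates R X + t; the wrist camera has in their place "hand_eye" (4x4, takes a point from camera to tool coordinates, whose origin is the TCP and whose axes are the flange's). Camera axes: x right, y down, z forward; pixel columns grow to the right and rows downward; lengths in m; the calibration is good to about 2 mm. A picture is of the moment at which its call begins: read the wrist's pose just before it.
- manip.sign_off(): hands the job in; it is judged then, once.
The state is a dict: "t": time; "q": joint angles; "qd": joint speeds; "tau": joint torques, N m; "tcp_pos": TCP position; "tool_rot": TCP orientation; "force": force on the tool from outside, world axes, zero at the start; "ft_torque": the same for the moment, N m; "finger_gap": opening from 0.0 (shut) to 1.0 (fully open); "gripper_force": force on a finger pad.
Only numpy, scipy, OpenCV 4.12 (cv2) and the standard library are available. Lean on these libraries where they do the work, as an engineer would, in place of code of your own. Each camera call takes 0.05 s, during which the arm holds its last target. There are 200 camera calls.

TASK

On the mould whose bolt is still drawn back, turn the notched plaster roundel on its spigot by its lobes, without lifting or tipping it, until its notch faces the bolt; then push the bolt fully home into the notch. Leave the finished mould alone and do not shift or knock over the bottle, the tin or anything else.

Things in the scene. Friction and masses are not known exactly. Their poses are not given: they have to be found in the camera images.
- mould: the mould to finish: fixed round dark steel plate, 320 mm across, 12 mm thick, on the table; origin at the centre of its underside, z up, +x from the centre towards its bolt. A 24 mm spigot at the centre reaches 52 mm above the table. Two low guide rails (top 20 mm above the table) flank the bolt, 86 to 150 mm out along +x
- stud_a (a point): top of a fixed upright steel clamp stud on the mould, 14 mm across, reaching 130 mm above the table, at (-37, 101) mm in the mould's frame
- stud_b (a point): top of the second such stud, at (-37, -101) mm in the mould's frame
- mark (a point): point on the mould straight in front of its bolt, 76 mm from the centre along the mould's +x, 40 mm above its underside: where the notch mouth must come
- roundel: loose round plaster roundel on the mould, 0.45 to 0.91 kg, 152 mm across, 28 mm thick (top 40 mm above the table); its 27 mm bore sits over the 24 mm spigot: it turns when pushed and stays by friction. Origin: centre of underside, +x to the notch. Six raised straight lobes at 0, 60.. deg, 30 mm wide, 48 to 76 mm radius; valleys at 30, 90.. deg, 35 mm wide at 65 mm radius, floored by a 5 mm skirt
- notch (a point): middle of the notch's mouth: 76 mm from the roundel's centre along its +x, at its top face. The square notch, 18 mm wide and 28 mm deep, is cut in the lobe at 0 deg from its outer end, through the whole thickness, leaving 6 mm walls
- bolt (a joint): slide of the mould's steel bolt, m: 0 drawn back, 0.028 fully home; starts at 0 to 0.005. It slides along the mould's -x, resists with about 2.5 N, no spring. Tongue 10 mm wide with a round nose, 16 to 28 mm above the table; the nose is 85 mm from the mould's centre at 0 and 57 mm when home, inside the notch
- bolt_knob (a point): top centre of the bolt's upright round knob (16 mm across, from 28 to 62 mm above the table); 125 mm from the mould's centre along its +x when the bolt is at 0, 97 mm when home
- mould_done: the other mould, same make and size as the first, with its bolt already home in its roundel's notch; fixed; its origin is the centre of its underside, +x towards its bolt; it too has two studs 130 mm high at the same local places
- roundel_done: the finished roundel on the other mould, same make and size, already locked; leave it; its origin is the centre of its underside
- notch_done (a point): middle of the notch's mouth on the finished roundel
- bolt_done (a joint): slide of the other mould's bolt, m; already home at about 0.0277; leave it
- bottle: white plastic bottle, 52 mm across, 130 mm high, standing on the mould plate beside the roundel (left or right of the bolt); its origin is the centre of its underside
- tin: steel tin, 52 mm across, 45 mm high, standing on the mould plate on the other side of the bolt; its origin is the centre of its underside
- bowl: terracotta bowl, 110 mm across, 45 mm high, on the table; its origin is the centre of its underside
- mallet: hammer, 260 mm long, lying to the right of the moulds; its origin is under its middle, x along the handle towards the head
- scraper: spatula-like scraper, 240 mm long, lying beyond the moulds; its origin is under its middle, x along it towards the blade
- offcut: concrete offcut, 70 x 60 x 50 mm, on the table to one side; its origin is the centre of its underside

How it is judged:
By the outcome, as a careful person would: the job done as asked, in the order asked, and still so for the second after the job is handed in, with the robot touching nothing.
It also fails if it takes over 64 s, if anything falls off the work surface, if the arm or the gripper's body presses on something with over 40 N, if the wrist force passes 120 N, or if a joint passes its speed limit or range.

## Working session

There is one attempt and no reset: what is moved stays moved. The work goes in short steps, Python scripts to look and compute and a shell command to move; the robot and the scene stay as the last step left them, time stands still between calls to the robot, and variables do not carry over. Pictures are saved under pics/ and viewed, at most 13 in all, crops included, and the job is handed in when it is done.

```bash
ls; mkdir -p pics; cat > h.py <<'E'
import numpy as np, cv2
from station import manip
def snap(n):
    s=manip.sense(); d=manip.snapshot(n); d['s']=s; return d
def save(d,f): cv2.imwrite(f,cv2.cvtColor(d['pixels'],cv2.COLOR_RGB2BGR))
def K(d):
    f=240/np.tan(np.radians(d['fov_y'])/2); return np.array([[f,0,d['cx']],[0,f,d['cy']],[0,0,1.]]),np.array([d['k1'],0,0,0,0.])
def pose(d):
    if 'R' in d: return np.array(d['R']),np.array(d['t'])
    from scipy.spatial.transform import Rotation as Ro
    T=np.eye(4); T[:3,:3]=Ro.from_quat(d['s']['tool_rot']).as_matrix(); T[:3,3]=d['s']['tcp_pos']
    M=np.linalg.inv(T@np.array(d['hand_eye'])); return M[:3,:3],M[:3,3]
def proj(d,X):
    k,dc=K(d);R,t=pose(d); X=np.atleast_2d(X).astype(float)
    return cv2.projectPoints(X.reshape(-1,1,3),cv2.Rodrigues(R)[0],t,k,dc)[0][:,0]
def ray(d,uv):
    k,dc=K(d);R,t=pose(d); n=cv2.undistortPoints(np.array(uv,float).reshape(-1,1,2),k,dc)[:,0]
    return -R.T@t, np.c_[n,np.ones(len(n))]@R   # origin, dirs (z-depth 1)
def onplane(d,uv,z):
    o,v=ray(d,uv); return o+v*((z-o[2])/v[:,2])[:,None]
def cloud(d):
    v,u=np.mgrid[:480,:640]; o,r=ray(d,np.c_[u.ravel(),v.ravel()]); return (o+r*d['range_z'].reshape(-1,1)).reshape(480,640,3)
E
python3 - <<'E'
from h import *
print(manip.sense())
for n in('scene','top','wrist'):
    d=snap(n); save(d,f'pics/{n}0.png'); R,t=pose(d); print(n,-R.T@t,d['fov_y'],d['k1'],d['cx'],d['cy'],(d['range_z']>0).mean(),R[2])
E
```

```text
drive.py
pics
station.py
{'t': 0.0, 'q': array([-1.28452534e+00,  5.28462498e-01,  1.43390871e+00,  1.50635954e-05,
        1.18140871e+00, -1.78496138e-01]), 'qd': array([-1.02790091e-03,  1.81816822e-03,  6.82415444e-05, -1.27428662e-03,
        4.91730914e-04,  8.05899935e-04]), 'tau': array([ 1.62200358e-03, -4.42347443e+01, -1.78022987e+01, -9.33523552e-05,
        8.11901351e-03, -6.35569506e-06]), 'tcp_pos': array([ 0.27997272, -0.55803068,  0.25233379]), 'tool_rot': array([ 9.73120310e-01,  2.30294739e-01, -5.19497111e-05, -1.09241888e-03]), 'force': array([-0.07667223, -0.30927774,  0.46678037]), 'ft_torque': array([-0.02280788, -0.02919739,  0.0516485 ]), 'gripper_force': 0.0, 'finger_gap': 0.9986112172132641}
scene [ 1.44334948 -0.06122354  0.85113706] 54.53434710258868 0.033557257419654804 316.5780165183106 238.92679871432387 0.9958365885416667 [-0.75069296  0.05646025 -0.65823425]
top [ 0.27002516 -0.01095966  1.59254184] 51.28933090436381 -0.13930841119436493 316.83569927578196 237.9802389746322 0.995947265625 [ 0.20731353  0.0079226  -0.97824247]
wrist [ 0.35202109 -0.52314335  0.37360123] 63.7228835130863 0.017633415778786195 323.233610553789 247.7528254004415 0.996015625 [-0.28135651 -0.14056876 -0.94925178]
```

View pics/top0.png

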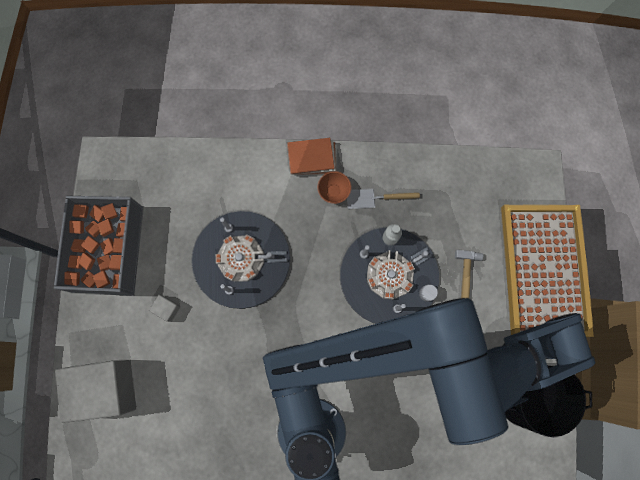

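View pics/scene0.png

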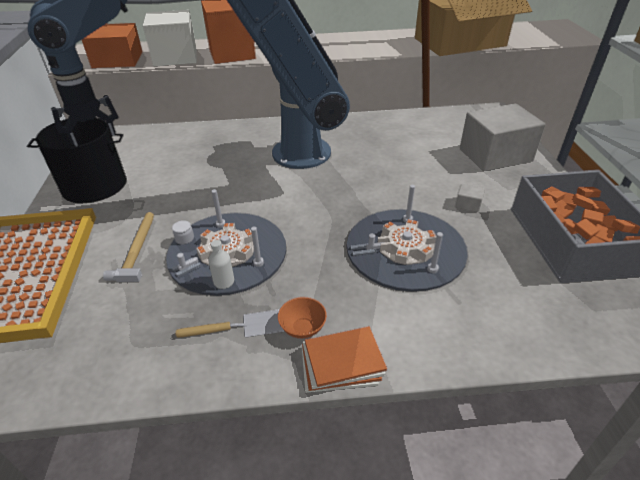

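The top view shows two moulds, centred near px (240,258) and (390,275). The right one has the bottle at (392,235) and the tin at (428,292), and its bolt at (420,255) points up-right. Next I'll measure roughly and enlarge that part of the picture.

```bash
python3 - <<'E'
from h import *
d=snap('top'); im=d['pixels']
for n,u in dict(c1=(391,275),sa=(365,253),sb=(398,308),knob=(419,253),bottle=(391,231),tin=(429,290),c2=(239,257)).items():
    C=cloud(d)[u[1]-1:u[1]+2,u[0]-1:u[0]+2].reshape(-1,3); print(n,np.median(C,0).round(3),onplane(d,[u],dict(c1=.052,sa=.13,sb=.13,knob=.062,bottle=.13,tin=.045,c2=.052)[n]).round(3))
a=cv2.resize(cv2.cvtColor(im,4)[205:330,330:455],None,fx=4.8,fy=4.8,interpolation=cv2.INTER_CUBIC); cv2.imwrite('pics/tc.png',a)
E
```

```text
c1 [ 0.486 -0.233  0.049] [[ 0.486 -0.233  0.052]]
sa [ 0.552 -0.15   0.056] [[ 0.539 -0.144  0.13 ]]
sb [ 0.382 -0.252  0.072] [[ 0.378 -0.243  0.13 ]]
knob [ 0.564 -0.329  0.019] [[ 0.556 -0.319  0.062]]
bottle [ 0.609 -0.223  0.114] [[ 0.608 -0.221  0.13 ]]
tin [ 0.441 -0.351  0.058] [[ 0.443 -0.353  0.045]]
c2 [0.527 0.243 0.053] [[0.528 0.244 0.052]]
```

View pics/tc.png

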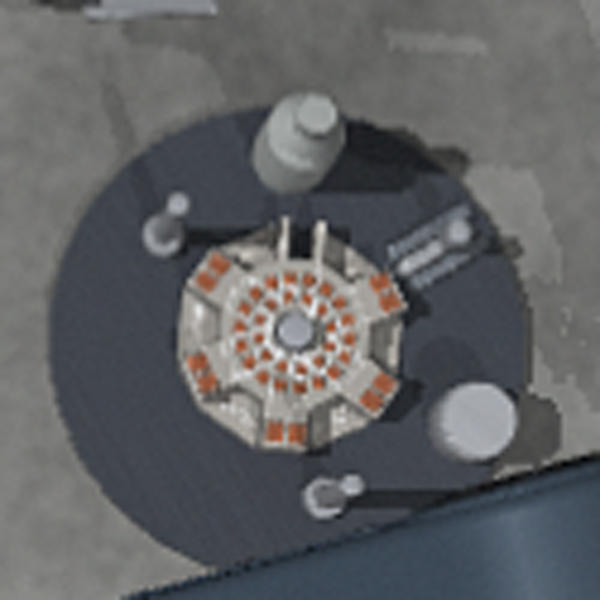

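The crop is clear. The notch is at the top, crop (305,240), and the bolt at upper right has its knob top at (460,228). So the roundel must turn about 50° clockwise. Stud tops are at (178,203) and (352,484), the bottle cap at (317,113) and the tin at (480,415). I'll fit the mould frame from these points.

```bash
python3 - <<'E'
from h import *
from scipy.optimize import least_squares
d=snap('top')
c=lambda a:np.array(a)/4.8+[330,205]-.4
uv=np.array([c((295,328)),c((178,203)),c((352,484)),c((460,228))])
L=np.array([[0,0,.052],[-.037,.101,.13],[-.037,-.101,.13],[.125,0,.062]])
def W(p,L):
    R=np.array([[np.cos(p[2]),-np.sin(p[2])],[np.sin(p[2]),np.cos(p[2])]]); return np.c_[L[:,:2]@R.T+p[:2],L[:,2]]
def res(p):
    l=L.copy(); l[3,0]-=p[3]; return (proj(d,W(p,l))-uv).ravel()
r=least_squares(res,[.486,-.233,-.9,0]); p=r.x; print(p,np.degrees(p[2]),r.fun.round(1))
n=onplane(d,[c((285,217)),c((320,222)),c((287,255)),c((320,260))],.04); v=n[:2].mean(0)[:2]-p[:2]; print('notch',n,np.hypot(*v),np.degrees(np.arctan2(v[1],v[0])))
ang=[]
for k,u in enumerate([(380,293),(378,392),(285,433),(200,373),(212,270)]):   # lobe tops
    q=onplane(d,[c(u)],.04)[0,:2]-p[:2]; ang.append(np.degrees(np.arctan2(q[1],q[0]))); print(k,np.hypot(*q),ang[-1])
for k,u,z in(('bottle',(317,113),.13),('tin',(480,415),.045)):
    q=onplane(d,[c(u)],z)[0,:2]-p[:2]; print(k,q+p[:2],np.hypot(*q),np.degrees(np.arctan2(q[1],q[0])))
s=snap('scene');print(proj(s,W(p,L)).round())
E
```

```text
[ 4.91713027e-01 -2.33670985e-01 -1.00405256e+00 -8.94010957e-04] -57.52797405638015 [ 0.2  0.2 -0.1  0.1 -0.1 -0.3  0.   0. ]
notch [[ 0.56763398 -0.22794825  0.04      ]
 [ 0.56495103 -0.25118017  0.04      ]
 [ 0.54223235 -0.22931313  0.04      ]
 [ 0.53951536 -0.25115068  0.04      ]] 0.07481195451111357 -4.518091354873552
0 0.06318500961865652 -64.7730537082975
1 0.0675672894885239 -124.64746455641402
2 0.0669157001171336 175.48147680313292
3 0.06757850675186929 115.45880873017639
4 0.06650414923236618 53.97544615454883
bottle [ 0.61740026 -0.23553462] 0.12570104453826444 -0.8494946639034621
tin [ 0.43932867 -0.35529632] 0.13242674535943516 -113.30167530395897
[[224. 236.]
 [253. 226.]
 [213. 189.]
 [180. 253.]]
```

The fit is consistent: centre (0.492,-0.234), bolt at -57.5°, notch at about -4.8°, so it needs about 52.7° clockwise. I'll straddle the lobe at -64.8°, because its sweep clears the studs, bottle and tin. Next I'll work out the shift in the tool's axes.

```bash
cat >> h.py <<'E'
C0=np.array([.4917,-.2337]); BOLT=-57.5
def go(r,a,z,ydir):
    """print shift in tool axes and turn to TCP at polar (r,a deg) about mould, height z, tool y along ydir deg"""
    from scipy.spatial.transform import Rotation as Ro
    s=manip.sense(); R=Ro.from_quat(s['tool_rot']).as_matrix()
    T=np.r_[C0+r*np.array([np.cos(np.radians(a)),np.sin(np.radians(a))]),z]
    y=np.degrees(np.arctan2(R[1,1],R[0,1])); dt=(ydir-y+180)%360-180
    print('t',round(s['t'],2),'tcp',s['tcp_pos'].round(4),'target',T.round(4),'shift',(R.T@(T-s['tcp_pos'])).round(4),'turn',round(-np.radians(dt),3),'z',R[:,2].round(3))
E
python3 -c "
from h import *
go(.063,-64.8,.2,25.2)"
```

```text
t 0.3 tcp [ 0.2801 -0.5585  0.253 ] target [ 0.5185 -0.2907  0.2   ] shift [ 0.3331 -0.1325  0.0531] turn -1.546 z [-0.     0.001 -1.   ]
```

Careful with the scale: turns go in shares of 360 degrees. That gives: -1.546 rad / 6.2832 = -0.2461.

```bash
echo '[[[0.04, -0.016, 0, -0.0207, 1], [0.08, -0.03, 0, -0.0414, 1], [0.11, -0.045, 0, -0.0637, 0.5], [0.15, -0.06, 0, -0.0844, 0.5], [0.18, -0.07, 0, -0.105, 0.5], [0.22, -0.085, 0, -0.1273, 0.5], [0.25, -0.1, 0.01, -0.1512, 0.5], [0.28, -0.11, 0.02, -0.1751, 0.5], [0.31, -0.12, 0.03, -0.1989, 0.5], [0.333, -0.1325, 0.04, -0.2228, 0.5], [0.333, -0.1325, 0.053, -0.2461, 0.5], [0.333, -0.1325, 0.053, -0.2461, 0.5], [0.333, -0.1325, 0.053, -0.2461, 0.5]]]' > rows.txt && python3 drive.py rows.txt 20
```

```text
refused: ROWS must be a list of rows, each a list of 5 numbers. Nothing was moved.
```

Wrong form. The message asks for a list of rows, each a list of 5 numbers, so I'll send the same numbers that way.

```bash
echo '[[0.04, -0.016, 0, -0.0207, 1], [0.08, -0.03, 0, -0.0414, 1], [0.11, -0.045, 0, -0.0637, 0.5], [0.15, -0.06, 0, -0.0844, 0.5], [0.18, -0.07, 0, -0.105, 0.5], [0.22, -0.085, 0, -0.1273, 0.5], [0.25, -0.1, 0.01, -0.1512, 0.5], [0.28, -0.11, 0.02, -0.1751, 0.5], [0.31, -0.12, 0.03, -0.1989, 0.5], [0.333, -0.1325, 0.04, -0.2228, 0.5], [0.333, -0.1325, 0.053, -0.2461, 0.5], [0.333, -0.1325, 0.053, -0.2461, 0.5], [0.333, -0.1325, 0.053, -0.2461, 0.5]]' > rows.txt && python3 drive.py rows.txt 20 && python3 - <<'E'
from h import *
d=snap('wrist'); save(d,'pics/w1.png'); go(.063,-64.8,.1,25.2)
a=lambda r,t,z:[C0[0]+r*np.cos(np.radians(t)),C0[1]+r*np.sin(np.radians(t)),z]
print(proj(d,[a(0,0,.052),a(.107564,BOLT+110.1,.13),a(.125,BOLT,.062),a(.076,-4.8,.04),a(.076,-64.8,.04),a(.076,-124.8,.04)]).round())
E
```

```text
t: 1.6
tcp_pos: [0.5184, -0.2911, 0.2003]
tool_rot: [0.537, 0.844, -0.0, -0.0]
force: [0.1, -1.1, -0.0]
finger_gap: 0.501
gripper_force: 0.0
t 1.65 tcp [ 0.5185 -0.2916  0.2008] target [ 0.5185 -0.2907  0.1   ] shift [0.0009 0.0004 0.1008] turn -0.003 z [ 0.001 -0.001 -1.   ]
[[325. 145.]
 [543.  39.]
 [346. 316.]
 [414. 198.]
 [325. 247.]
 [235. 198.]]
```

View pics/w1.png

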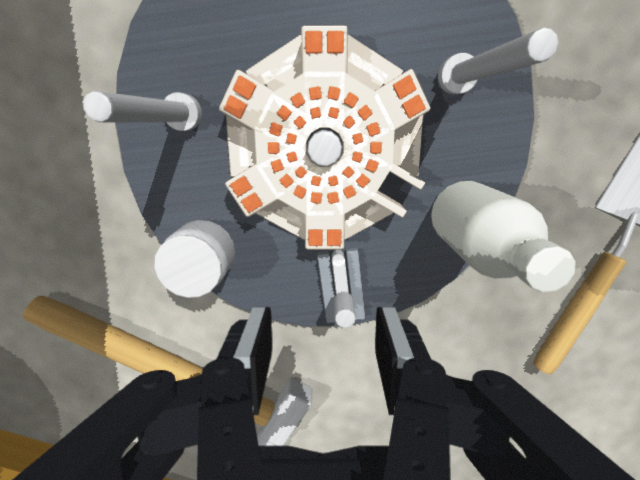

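The wrist view agrees with the fit: spigot (325,147), knob (345,316), lobe edge (325,248) and notch mouth (415,198) are all within about 2 px of where the fit puts them. I'll go down over the lobe.

```bash
echo '[[0.001, 0, 0.04, 0, 0.5], [0.001, 0, 0.08, 0, 0.5], [0.001, 0, 0.11, 0, 0.5], [0.001, 0, 0.13, 0, 0.5], [0.001, 0, 0.145, 0, 0.5], [0.001, 0, 0.155, 0, 0.5], [0.001, 0, 0.155, 0, 0.45], [0.001, 0, 0.155, 0, 0.42], [0.001, 0, 0.155, 0, 0.42], [0.001, 0, 0.155, 0, 0.42]]' > rows.txt && python3 drive.py rows.txt && python3 - <<'E'
from h import *
d=snap('wrist'); save(d,'pics/w2.png'); go(.063,-64.8,.046,25.2); print(manip.sense()['force'].round(1))
# arc waypoints in tool axes, start -64.8, radius .063
import math
from scipy.spatial.transform import Rotation as Ro
R=Ro.from_quat(d['s']['tool_rot']).as_matrix()
P=lambda a:np.r_[.063*np.array([math.cos(math.radians(a)),math.sin(math.radians(a))]),0]
for k in range(1,14):
    a=-64.8-k*52.7/13*1; print((R.T@(P(a)-P(-64.8))).round(4)[:2],round(math.radians(k*52.7/13),3))
E
```

```text
t: 2.65
tcp_pos: [0.5186, -0.2904, 0.0464]
tool_rot: [0.536, 0.844, -0.0, 0.001]
force: [-0.4, 0.4, -0.5]
finger_gap: 0.418
gripper_force: 0.0
t 2.7 tcp [ 0.5185 -0.2903  0.0463] target [ 0.5185 -0.2907  0.046 ] shift [-0.0003 -0.0001  0.0003] turn 0.0 z [ 0.001 -0.001 -1.   ]
[-0.4  0.5 -1. ]
[ 0.0002 -0.0045] 0.071
[ 0.0006 -0.0089] 0.142
[ 0.0014 -0.0133] 0.212
[ 0.0025 -0.0176] 0.283
[ 0.0039 -0.0218] 0.354
[ 0.0056 -0.0259] 0.425
[ 0.0076 -0.0299] 0.495
[ 0.0098 -0.0338] 0.566
[ 0.0124 -0.0375] 0.637
[ 0.0151 -0.0409] 0.708
[ 0.0181 -0.0442] 0.778
[ 0.0214 -0.0473] 0.849
[ 0.0248 -0.0501] 0.92
```

View pics/w2.png

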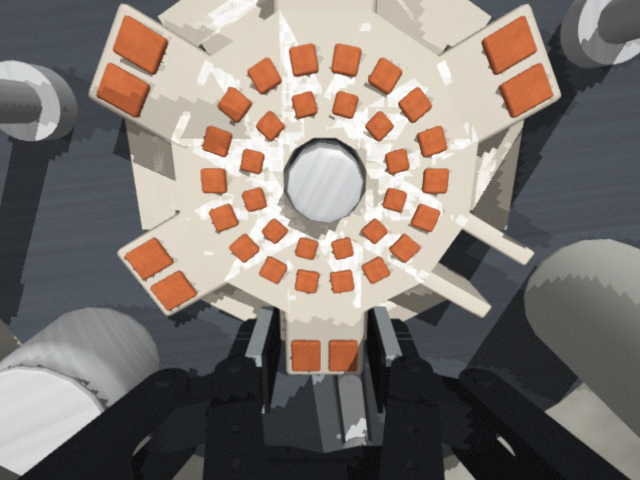

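The fingers straddle the lobe, with pads at px x≈265 and 380, and the lobe between them at 287–365. There is a small gap on each side, and the fingers clear the tin, bottle and studs. I'll turn the lobe slowly along the arc.

In the tool's units: 0.92 rad / 6.2832 = 0.1464.

```bash
echo '[[0.0002, -0.0045, 0, 0.0113, 0.42], [0.0006, -0.0089, 0, 0.0226, 0.42], [0.001, -0.0111, 0, 0.0282, 0.42], [0.0014, -0.0133, 0, 0.0337, 0.42], [0.0019, -0.0155, 0, 0.0395, 0.42], [0.0025, -0.0176, 0, 0.045, 0.42], [0.0032, -0.0197, 0, 0.0506, 0.42], [0.0039, -0.0218, 0, 0.0563, 0.42], [0.0056, -0.0259, 0, 0.0676, 0.42], [0.0076, -0.0299, 0, 0.0788, 0.42], [0.0098, -0.0338, 0, 0.0901, 0.42], [0.0111, -0.0357, 0, 0.0957, 0.42], [0.0124, -0.0375, 0, 0.1014, 0.42], [0.0151, -0.0409, 0, 0.1127, 0.42], [0.0166, -0.0426, 0, 0.1183, 0.42], [0.0181, -0.0442, 0, 0.1238, 0.42], [0.0214, -0.0473, 0, 0.1351, 0.42], [0.0231, -0.0487, 0, 0.1409, 0.42], [0.0248, -0.0501, 0, 0.1464, 0.42], [0.0248, -0.0501, 0, 0.1464, 0.42]]' > rows.txt && python3 drive.py rows.txt && python3 - <<'E'
from h import *
d=snap('wrist'); save(d,'pics/w3.png'); go(.063,-117.5,.046,-27.5)
a=lambda r,t,z:[C0[0]+r*np.cos(np.radians(t)),C0[1]+r*np.sin(np.radians(t)),z]
print(proj(d,[a(0,0,.052),a(.076,BOLT,.04),a(.125,BOLT,.062)]).round())
E
```

```text
t: 4.7
tcp_pos: [0.4637, -0.2896, 0.0461]
tool_rot: [0.855, 0.519, 0.001, 0.002]
force: [3.5, 1.1, 0.6]
finger_gap: 0.419
gripper_force: 1.6
t 4.75 tcp [ 0.4637 -0.2896  0.0461] target [ 0.4626 -0.2896  0.046 ] shift [-0.0004 -0.001   0.0001] turn 0.001 z [ 0.003 -0.002 -1.   ]
[[319. 181.]
 [504. 282.]
 [657. 380.]]
```

View pics/w3.png

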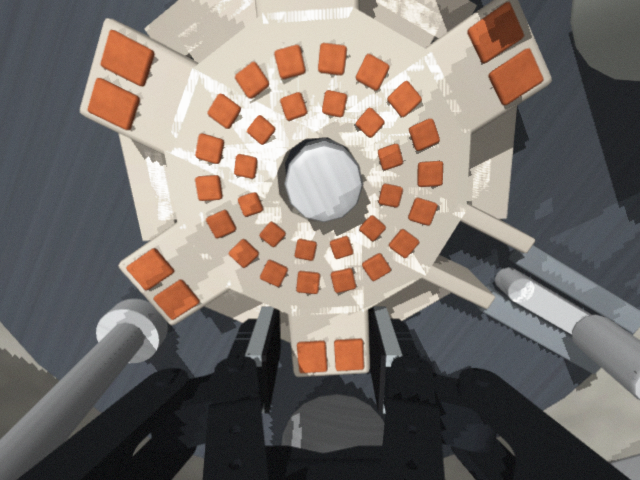

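The turn worked. The notch now opens at about px (510,272), between walls ending at (525,252) and (495,293), while the mark projects to (504,282). It is a little short, so I'll measure the residual.

```bash
python3 - <<'E'
from h import *
d=snap('wrist')
a=cv2.cvtColor(d['pixels'],4)[200:350,420:620]; cv2.imwrite('pics/n3.png',cv2.resize(a,None,fx=4,fy=4,interpolation=cv2.INTER_CUBIC))
print('spigot at',onplane(d,[(323,181)],.052))
for u in [(525,252),(495,293),(510,272),(332,341)]:
    q=onplane(d,[u],.04)[0,:2]-C0; print(u,np.hypot(*q).round(4),np.degrees(np.arctan2(q[1],q[0])).round(2))
E
```

```text
spigot at [[ 0.49262372 -0.23444239  0.052     ]]
(525, 252) 0.0763 -47.94
(495, 293) 0.0762 -61.24
(510, 272) 0.0756 -54.34
(332, 341) 0.0624 -113.16
```

View pics/n3.png

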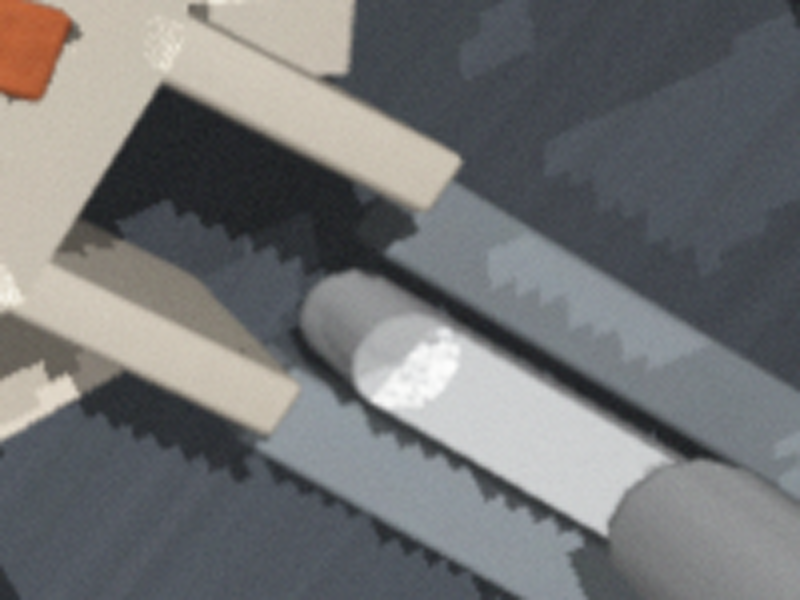

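The notch is at about -54.7° and the bolt at -57.5°, so it needs another 2.8°, roughly 3 mm at the lobe.

In the tool's units: 0.048 rad / 6.2832 = 0.0076.

```bash
echo '[[0, -0.0015, 0, 0.0038, 0.42], [0.0001, -0.003, 0, 0.0076, 0.42], [0.0001, -0.003, 0, 0.0076, 0.42]]' > rows.txt && python3 drive.py rows.txt && python3 - <<'E'
from h import *
d=snap('wrist'); go(.063,-117.5,.046,-27.5)
a=cv2.cvtColor(d['pixels'],4)[200:350,420:620]; cv2.imwrite('pics/n4.png',cv2.resize(a,None,fx=4,fy=4,interpolation=cv2.INTER_CUBIC))
E
```

```text
t: 5.1
tcp_pos: [0.4609, -0.2885, 0.046]
tool_rot: [0.867, 0.498, 0.001, 0.002]
force: [5.0, 0.6, 2.4]
finger_gap: 0.416
gripper_force: 2.1
t 5.15 tcp [ 0.4609 -0.2884  0.046 ] target [ 0.4626 -0.2896  0.046 ] shift [-0.0001  0.002   0.    ] turn -0.048 z [ 0.003 -0.002 -1.   ]
```

View pics/n4.png

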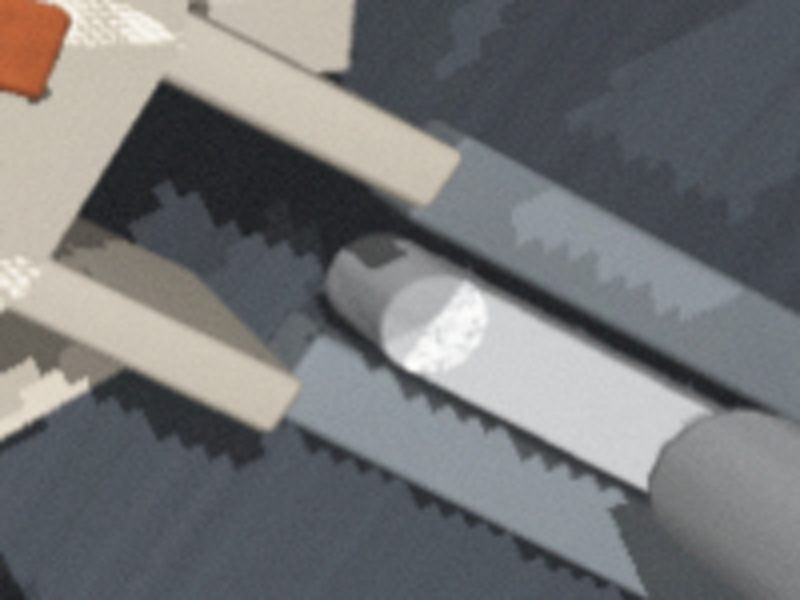

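The notch walls (slope about 0.50) are now parallel to the rails (about 0.49), and the tongue points into the notch. The inner wall corners are at crop (415,205) and (298,385). I'll check the angle numerically.

```bash
python3 - <<'E'
from h import *
d=snap('wrist')
f=lambda u:np.array(u)/4+[420,200]-.4
g=d['pixels'].astype(int)
P=lambda a,z:onplane(d,[f(a)],z)[0,:2]
ang=lambda v:np.degrees(np.arctan2(v[1],v[0])).round(2)
m=(P((415,205),.04)+P((298,385),.04))/2; print('mouth',m,'ang',ang(m-C0))
print('walls dir',ang(P((415,205),.04)-P((165,78),.04)),ang(P((298,385),.04)-P((50,258),.04)))
print('rail dir',ang(P((800,305),.02)-P((430,125),.02)),ang(P((640,597),.02)-P((300,432),.02)))
print('tongue edges',ang(P((715,408),.028)-P((480,285),.028)),ang(P((650,490),.028)-P((400,362),.028)))
e=np.array([np.cos(np.radians(BOLT+90)),np.sin(np.radians(BOLT+90))])
for n,u,z in(('wallR',(415,205),.04),('wallL',(298,385),.04),('wallRi',(165,78),.04),('wallLi',(50,258),.04),('tongR',(600,345),.028),('tongL',(525,428),.028),('nosecircle',(435,325),.028)): print(n,((P(u,z)-C0)@e).round(4))
E
```

```text
mouth [ 0.53198047 -0.29773452] ang -57.83
walls dir -56.6 -57.83
rail dir -55.45 -56.9
tongue edges -57.52 -57.54
wallR 0.009
wallL -0.0098
wallRi 0.0086
wallLi -0.0097
tongR 0.0048
tongL -0.0058
nosecircle -0.0008
```

The notch lies within about 0.5 mm of the tongue's line. I'll back the finger off the lobe, rise, and look at the next target.

```bash
echo '[[0, 0.001, 0, 0, 0.42], [0, 0.0025, 0, 0, 0.42], [0, 0.0025, 0, 0, 0.46], [0, 0.0025, -0.005, 0, 0.46], [0, 0.0025, -0.02, 0, 0.46], [0, 0.0025, -0.05, 0, 0.3], [0, 0.0025, -0.085, 0, 0], [0, 0.0025, -0.085, 0, 0], [0, 0.0025, -0.085, 0, 0]]' > rows.txt && python3 drive.py rows.txt && python3 - <<'E'
from h import *
go(.158,BOLT,.13,BOLT+90); d=snap('top'); f=cv2.cvtColor(d['pixels'],4)[205:330,330:455]; 
E
```

```text
t: 6.1
tcp_pos: [0.4613, -0.2886, 0.131]
tool_rot: [0.867, 0.498, -0.0, 0.0]
force: [-0.3, -0.4, -0.2]
finger_gap: -0.004
gripper_force: 0.0
t 6.1 tcp [ 0.4613 -0.2886  0.131 ] target [ 0.5766 -0.367   0.13  ] shift [-0.0096  0.1391  0.001 ] turn -1.095 z [ 0. -0. -1.]
```

In the tool's units: -1.095 rad / 6.2832 = -0.1743.

```bash
echo '[[-0.002, 0.03, 0, -0.0223, 0], [-0.004, 0.06, 0, -0.0446, 0], [-0.006, 0.09, 0, -0.0668, 0], [-0.008, 0.12, 0, -0.0891, 0], [-0.0096, 0.139, 0, -0.1114, 0], [-0.0096, 0.139, 0, -0.1337, 0], [-0.0096, 0.139, 0, -0.156, 0], [-0.0096, 0.139, 0, -0.1743, 0], [-0.0096, 0.139, 0, -0.1743, 0], [-0.0096, 0.139, 0, -0.1743, 0]]' > rows.txt && python3 drive.py rows.txt && python3 - <<'E'
from h import *
d=snap('wrist'); save(d,'pics/w5.png'); go(.158,BOLT,.058,BOLT+90)
a=lambda r,t,z:[C0[0]+r*np.cos(np.radians(t)),C0[1]+r*np.sin(np.radians(t)),z]
print(proj(d,[a(0,0,.052),a(.076,BOLT,.04),a(.125,BOLT,.062)]).round())
E
```

```text
t: 7.15
tcp_pos: [0.5761, -0.3664, 0.1287]
tool_rot: [0.482, 0.876, 0.0, -0.002]
force: [0.2, 0.6, -0.3]
finger_gap: -0.002
gripper_force: 0.0
t 7.2 tcp [ 0.5763 -0.3666  0.1291] target [ 0.5766 -0.367   0.058 ] shift [-0.0007  0.0001  0.0711] turn -0.002 z [-0.002  0.002 -1.   ]
[[325. -76.]
 [325. 117.]
 [325. 220.]]
```

View pics/w5.png

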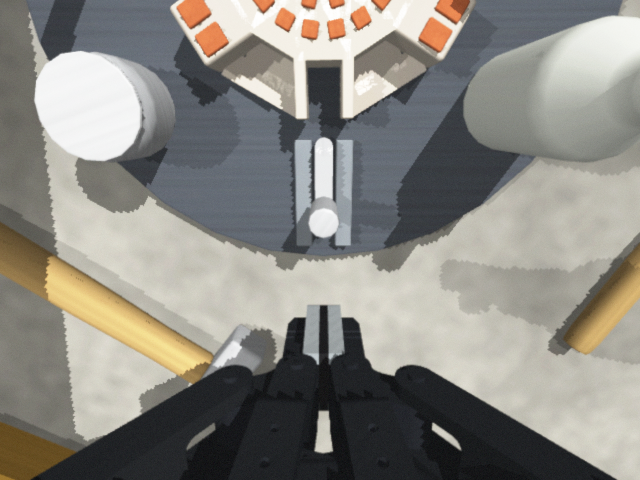

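The notch mouth (x≈324) is in line with the tongue (x≈323), and the knob is at (323,222). The mallet head at about (250,345) is near where the fingers come down, so I'll check that clearance from depth.

```bash
python3 - <<'E'
from h import *
d=snap('wrist'); X=cloud(d)[280:400,190:290]; T=d['s']['tcp_pos']
e=np.array([np.cos(np.radians(BOLT)),np.sin(np.radians(BOLT))]); n=np.array([-e[1],e[0]])
M=X[(X[...,2]>.008)&(X[...,2]<.06)]
q=M[:,:2]-T[:2]; r=q@e; l=q@n; print(len(M),'z',M[:,2].max(),'closest',np.hypot(r,l).min())
i=np.argsort(np.abs(l))[:3]; print(np.c_[r,l,M[:,2]][i]); print('radial',r.min(),r.max(),'lat',l.min(),l.max())
k=cloud(d)[216:228,318:328].reshape(-1,3); print('knob',np.median(k,0), np.linalg.norm(np.median(k,0)[:2]-C0))
E
```

```text
2236 z 0.02859471138646391 closest 0.08203115273419008
[[ 0.07253842 -0.0420922   0.02237514]
 [ 0.0729182  -0.04209713  0.00812425]
 [ 0.07331678 -0.04217883  0.01263423]]
radial 0.05780053155992778 0.10226153472477398 lat -0.09608707061125842 -0.042092201219384465
knob [ 0.55831576 -0.34058638  0.06251219] 0.1259458545412868
```

The mallet head is more than 58 mm away and below 29 mm, so it is clear. I'll go down outside the knob and push inward along tool +x.

```bash
echo '[[0, 0, 0.03, 0, 0], [0, 0, 0.055, 0, 0], [0, 0, 0.071, 0, 0], [0, 0, 0.071, 0, 0], [0.006, 0, 0.071, 0, 0], [0.012, 0, 0.071, 0, 0], [0.015, 0, 0.071, 0, 0], [0.018, 0, 0.071, 0, 0], [0.021, 0, 0.071, 0, 0], [0.024, 0, 0.071, 0, 0], [0.027, 0, 0.071, 0, 0], [0.03, 0, 0.071, 0, 0], [0.033, 0, 0.071, 0, 0], [0.035, 0, 0.071, 0, 0], [0.037, 0, 0.071, 0, 0], [0.037, 0, 0.071, 0, 0]]' > rows.txt && python3 drive.py rows.txt && python3 -c "
from h import *
go(.116,BOLT,.058,BOLT+90)"
```

```text
t: 8.85
tcp_pos: [0.5567, -0.3353, 0.0591]
tool_rot: [0.481, 0.877, 0.0, -0.001]
force: [1.2, -0.5, 0.9]
finger_gap: 0.001
gripper_force: 0.9
t 8.85 tcp [ 0.5567 -0.3353  0.0591] target [ 0.554  -0.3315  0.058 ] shift [ 0.0046 -0.0002  0.0011] turn -0.0 z [-0.001  0.001 -1.   ]
```

```bash
echo '[[0.001, 0, 0, 0, 0], [0.002, 0, 0, 0, 0], [0.003, 0, 0, 0, 0], [0.003, 0, 0, 0, 0]]' > rows.txt && python3 drive.py rows.txt | grep -E 'tcp|force'; echo '[[0.001, 0, 0, 0, 0], [0.0015, 0, 0, 0, 0], [0.0015, 0, 0, 0, 0]]' > rows.txt && python3 drive.py rows.txt| grep -E 'tcp|force'
```

```text
tcp_pos: [0.5552, -0.3331, 0.0591]
force: [1.7, -1.4, 0.4]
gripper_force: 1.1
tcp_pos: [0.5547, -0.3322, 0.0592]
force: [2.8, -1.4, -0.8]
gripper_force: 1.6
```

```bash
for i in 1; do echo '[[0.001, 0, 0, 0, 0], [0.001, 0, 0, 0, 0]]' > rows.txt && python3 drive.py rows.txt| grep -E 'tcp|force'; echo '[[0.001, 0, 0, 0, 0], [0.001, 0, 0, 0, 0]]' > rows.txt && python3 drive.py rows.txt| grep -E 'tcp|force'; done; python3 - <<'E'
from h import *
d=snap('wrist'); save(d,'pics/w6.png'); X=cloud(d)
e=np.array([np.cos(np.radians(BOLT)),np.sin(np.radians(BOLT))])
p=d['s']['tcp_pos'][:2]-C0; print('tcp r',p@e,'force in',d['s']['force'][:2]@e)
E
```

```text
tcp_pos: [0.5547, -0.3321, 0.0592]
force: [2.9, -3.7, -2.7]
gripper_force: 2.5
tcp_pos: [0.5546, -0.332, 0.0593]
force: [2.9, -4.9, -3.3]
gripper_force: 3.3
tcp r 0.11675910095604096 force in 5.69224696918555
```

View pics/w6.png

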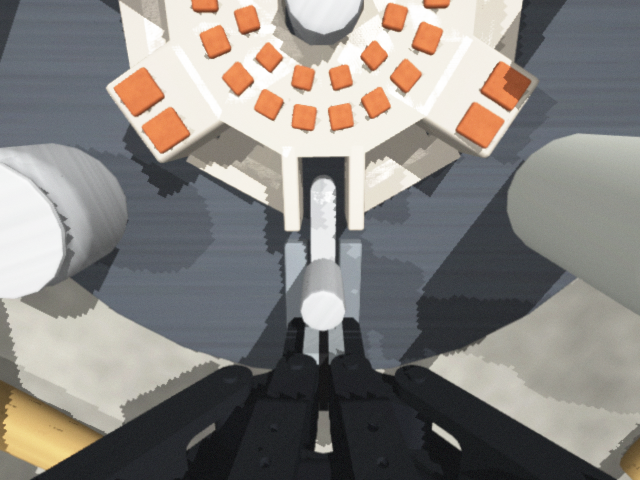

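The tongue is in the notch, with its nose at (323,185) and the knob at (323,310). The force has risen to 5.7 N with no motion, so the bolt appears to be at its stop. I'll press a little harder to confirm, then back off.

```bash
echo '[[0.002, 0, 0, 0, 0], [0.004, 0, 0, 0, 0], [0.004, 0, 0, 0, 0]]' > rows.txt && python3 drive.py rows.txt| grep -E 'tcp|force'; echo '[[-0.004, 0, 0, 0, 0], [-0.01, 0, 0, 0, 0], [-0.02, 0, 0, 0, 0], [-0.03, 0, 0, 0, 0], [-0.03, 0, -0.03, 0, 0], [-0.03, 0, -0.075, 0, 0], [-0.03, 0, -0.075, 0, 0], [-0.03, 0, -0.075, 0, 0]]' > rows.txt && python3 drive.py rows.txt; python3 - <<'E'
from h import *
d=snap('wrist'); s=d; X=cloud(d).reshape(-1,3)
e=np.array([np.cos(np.radians(BOLT)),np.sin(np.radians(BOLT))]); n=np.array([-e[1],e[0]])
q=X[:,:2]-C0; r=q@e; l=q@n
m=(abs(l)<.012)&(r>.08)&(r<.14)&(X[:,2]>.058)&(X[:,2]<.066); print('knob r',(r[m].min()+r[m].max())/2,np.median(r[m]),r[m].min(),r[m].max(),m.sum(),np.median(l[m]),np.median(X[m,2]))
t=snap('top'); a=t['pixels'][205:330,330:455]; save(d,'pics/w7.png')
cv2.imwrite('pics/cmp.png',np.hstack([cv2.imread('pics/tc.png')[:,:,:][::1][:450*0+600],cv2.resize(cv2.cvtColor(a,4),(600,600),interpolation=2)])[:, ::1] if 0 else cv2.resize(cv2.cvtColor(a,4),(600,600),interpolation=2))
E
```

```text
tcp_pos: [0.5545, -0.3318, 0.0595]
force: [6.6, -11.8, -8.1]
gripper_force: 6.4
t: 11.1
tcp_pos: [0.5681, -0.3529, 0.1358]
tool_rot: [0.481, 0.877, -0.0, 0.001]
force: [-0.2, 0.9, -1.0]
finger_gap: -0.002
gripper_force: 0.0
knob r 0.09855595740728706 0.09818911858576848 0.09074767981614491 0.10636423499842922 735 -0.0005006789322106752 0.06238647840215103
```

View pics/cmp.png

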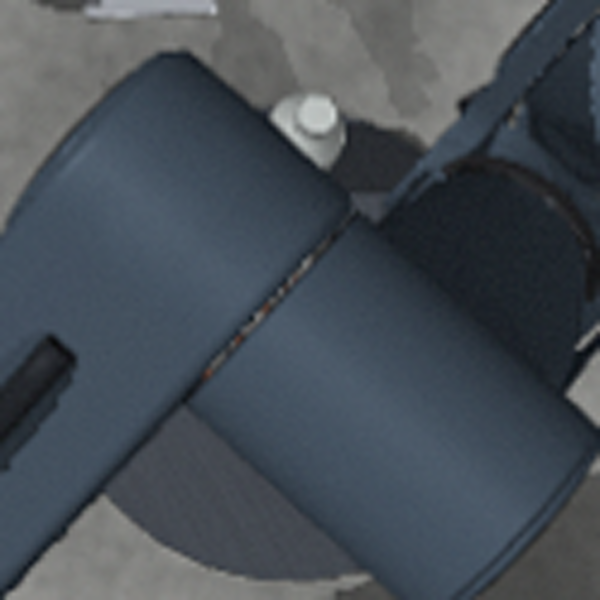

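The bolt is at its stop: 13.5 N moved it only about 0.2 mm, and the knob now measures about 98 mm out against 97 mm for home. The bottle cap is still at (317,113), the tool is clear, and I'm handing the job in.

```bash
python3 -c "
from station import manip
print(manip.sign_off())"
```

```text
the job is handed in; nothing more can be done
None
```

I turned the roundel about 53° clockwise by its lobe so the notch faces the bolt, pushed the bolt home to its stop in the notch, withdrew the tool clear, and handed the job in at about 11 s.

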